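# Tuck the copper flashing under the shingles of a nesting house

### The job

Take the long copper flashing (not the short offcut) by its upstand and slide its flange up the bare roof boards under the lowest row of shingles, without prising any shingle up, until it meets the batten inside and is centred between the sides of the roof above the hatch opening. Finish while still gripping it and pressing it firmly flat onto the boards: do not let go. Leave everything else on the bench where it is.

Things in the scene. Friction and masses are not known exactly. Their poses are not given: they have to be found in the camera images.
- flashing_grip (a point): Long copper flashing, a stiff L-shaped strip 140 mm long, about 180 g, standing on its flange left or right of the house. Point: middle of the folded hem on top of its upstand, 37 mm above the flange's underside, where to grip it. x: the way the flange points from the upstand; y: along the strip; z: up the upstand. Upstand 46 mm tall, 4 mm thick; hem: its top 18 mm, 9 mm thick across x.
- edge_left (a point): Left (+y) corner of the flashing's leading edge, half-way through the 4 mm flange: in the flashing's axes 67 mm in x, +70 mm in y, -35 mm in z from flashing_grip. The flange is flat and runs the full 140 mm length.
- edge_right (a point): Right (-y) corner of the leading edge, half-way through the flange: 67 mm in x, -70 mm in y, -35 mm in z from flashing_grip.
- deck: Plywood roof boards of the rush-walled nesting house, fixed on the bench; 200 mm wide, falling 12 degrees (0.21 rad) towards the robot. Origin: on their upper face, on the centre line, right under the lower ends of the lowest shingles, 150 mm above the bench. x: straight up the slope; y: left across the roof; z: square out of the boards. Bare boards from x = -140 mm to 0.
- batten_foot (a point): Foot of the batten that ends the slot under the lowest shingles: 50 mm up the slope (x) from deck's origin, on the boards, same axes as deck. The slot is 9 mm high, 184 mm wide, 50 mm deep; the fixed batten fills its height and stops the flange. Nothing on the roof stands over 30 mm above the boards.
- hatch_mid (a point): Middle of the hatch opening cut through the bare boards, at x = -68 mm in deck's axes: 88 mm wide, 88 mm along the slope (x = -112 to -24 mm), open below. 56 mm of bare board is left on each side, so the flashing bridges it. With the flange home the upstand stands at x = -17 mm, just above the opening.
- shingle_left (a joint): Lift angle of the left of the three shingles of the lowest row: 0 lying down, growing as its lower end is prised up (0.1 rad = 6 mm at that end). Each is cedar, 60 mm wide, 5 mm thick, nailed 62 mm up from its lower end, and springs back down lightly.
- shingle_mid (a joint): The same for the middle shingle.
- shingle_right (a joint): The same for the right shingle.
- offcut: Short offcut of the same copper section, 62 mm long, not to be used; origin at the foot of its upstand on the bench.
- hammer: Hammer lying at the left side of the bench; origin on the bench under its middle.
- glue: White glue bottle, 52 mm diameter, 150 mm tall, far left; origin at the middle of its base.
- pin_cup: Blue ceramic cup, 68 mm diameter, 70 mm tall, far left; origin at the middle of its base.
- twine_spool: Straw-coloured spool, 64 mm diameter, 70 mm tall, far right; origin at the middle of its base.
- spare_shingles: Small stack of spare shingles, 90 x 60 x 24 mm, far right; origin at the middle of its base.
- try_square: Try square lying at the right side of the bench, wooden stock and 130 mm steel blade; origin at the stock's middle.
Mind the look-alikes: they are no part of the job. Leave any green or red look-alike of the part that bears flashing_grip alone.

How it is judged (in metres and radians):
On the way, in this order (a step that is already met when the one before it is completed fails the run):
1. the long flashing is gripped and lifted clear of the bench (height (world z) of flashing_grip above 0.07 m and contact force between the fingers and flashing above 1 N), for 0.1 s.
2. both corners of its leading edge have entered the slot under the shingles (x of edge_left in the frame of deck between 0.008 and 0.054 m and x of edge_right in the frame of deck between 0.008 and 0.054 m and z of edge_left in the frame of deck between 0 and 0.009 m and z of edge_right in the frame of deck between 0 and 0.009 m and y of edge_left in the frame of deck between -0.1 and 0.1 m and y of edge_right in the frame of deck between -0.1 and 0.1 m), for 0.1 s.
At the end, for the whole second after the job is handed in: Long flashing still gripped and pressed on the boards with over 4 N; both corners of its leading edge within 8 mm of the batten and 3 mm of the boards; centred within 12 mm, flat within 0.06 rad; the lowest shingles lie down (under 0.03 rad); other things within 30 mm of their start (x of edge_left in the frame of deck between 0.042 and 0.054 m and x of edge_right in the frame of deck between 0.042 and 0.054 m and y of edge_left in the frame of deck between 0.058 and 0.082 m and z of each of edge_left, edge_right in the frame of deck below 0.005 m and angle between the z axis of flashing_grip and the z axis of deck, either way round below 0.06 rad and contact force between flashing and deck above 4 N and contact force between the fingers and flashing above 3 N and value of joint each of shingle_left, shingle_mid, shingle_right below 0.03 rad and distance of each of offcut, hammer, glue, pin_cup, twine_spool, spare_shingles, try_square from where it was at the start of the episode below 0.03 m); the arm keeps its last pose, push and grip.
It fails at once if a shingle of the lowest row was prised up by more than 0.08 rad (5 mm at its lower end) (value of joint any of shingle_left, shingle_mid, shingle_right above 0.08 rad).
It fails at once if something else on the bench was moved by more than 30 mm (distance of any of offcut, hammer, glue, pin_cup, twine_spool, spare_shingles, try_square from where it was at the start of the episode above 0.03 m).
It also fails if it takes over 45 s, if anything falls off the work surface, if the arm or the gripper's body presses on something with over 40 N, if the wrist force passes 120 N, or if a joint passes its speed limit or range.

### The arm

A 7-joint arm with a two-finger parallel gripper is mounted at the origin on the work surface. World frame = base frame: x ahead of the robot, y to its left, z up, the work surface at z = 0. Lengths are in mm, angles in rad, forces in N, time in s.
With the tool pointing down it reaches from about 400 to 850 mm from the base axis. Payload 4.5 kg.
Tool frame: the origin (TCP) lies at the very end of the fingers, on their centre line; the grasp point (between the pads) lies 19 mm behind it (manip.tcp_to_grasp is the distance from the TCP to the grasp point, in mm); y points along the fingers, z is the direction in which the jaws open and shut, and the axes are right-handed (so a half turn about y gives the same grasp; the last joint's range is limited). The gripper opens to 85 mm and grips with 20 to 120 N. Pads are 22 mm wide; open, the fingers measure 114 mm over their backs; the gripper's body (76 mm by 85 mm) begins 54 mm behind the grasp point. The pads swing forward as they close: fully open they stand 13 mm farther back than shut.
Start: joints at [1.347, 0.689, -0.195, 1.565, 0.157, 0.902, -0.215], TCP at [159.375, -604.362, 231.317] pointing down, gripper open.
Joint ranges: [-3.01, 3.01], [-0.46, 2.08], [-1.47, 1.51], [0.13, 2.56], [-1, 4.14], [0.04, 2.09], [-2.66, 2.66]. Speed limits (rad/s): [2.57, 2.57, 3.14, 3.14, 3.14, 3.14, 3.14].

### API

Orientations are given as a unit quaternion [w, x, y, z].
In Python, from cell import telemetry, optics, order, manip gives the robot as it stands.
- The arm moves only by the tool jog_arm, never from a script. Its argument "steps" is a list of rows, each a list of 5 numbers: the shift along the tool's x, y, z in mm, then the turn about the tool's y in degrees, then the opening, from -1 (shut) to 1 (fully open). A call has 1 to 20 rows; each row is the pose to reach, as a shift and turn from the pose measured when the call began, along the tool's axes at that moment; what a row does not reach only later rows make up. A row lasts 1/8 s, in which the tool goes at most 62.5 mm and 10.7 degrees, less where a joint would pass 70% of its speed; a pose out of reach is approached as far as the arm can. A call with a gripper value outside its range is refused whole. The fingers move at their own pace and stop on an object; "grip_force" is the grip in N (left out, the last holds). Time passes only in rows, so rows that repeat a pose let the fingers close. It gives the time, the measured TCP pose, the force and the opening at its end, in the units of the state.
- telemetry.state(): the state, without advancing time (a new reading comes with each control period).
- optics.capture(name): name is "scene" or "top" or "wrist"; returns a dict with "img" (384x512x3 uint8, red, green, blue), "z_map" (384x512 float32, mm along the optical axis (not along the pixel's ray), 0 where there is no reading), "camera_matrix" (3x3 intrinsics, pixels), "D" ([k1, k2, p1, p2, k3] as OpenCV has them; the pictures are not rectified), "xyz" and "rotation" of the camera in the world. Camera axes: x right, y down, z forward; pixel columns grow to the right and rows downward; lengths in mm; the calibration is good to about 2 mm. A picture is of the moment at which its call begins.
- order.close_job(): hands the job in, once; it reports no verdict.
Trained networks look in the newest picture that a camera, given by its name, has taken for a name from the list of things; names that differ only in an ending like _2 or _b are one class to them, and where a whole thing is asked for, a point or a joint stands for the part that bears it (a point fixed in the world has none). Each returns a list of dicts, best first, with "conf" (0 to 1); they miss things now and then, are a little off and sometimes report something else, mostly with a low value. They report only what shows in the picture. A call takes as long as a camera call. They do not tell look-alikes from the thing itself.
- optics.recognise(camera, name): "bbox" ([left, top, right, bottom] in pixels, round what is visible of it).
- optics.trace(camera, name): "pixels" (384x512 bool, what is visible of it) and "bbox" ([left, top, right, bottom] in pixels, round what is visible of it).
The state is a dict: "clock": time; "joints": joint angles; "joint_velocities": joint speeds; "tau": joint torques, N m; "position": TCP position; "tool_rot": TCP orientation; "wrist_force": force on the tool from outside, world axes, zero at the start; "wrist_torque": the same for the moment, N m; "opening": finger opening in mm.
Only numpy, scipy, OpenCV 4.12 (cv2) and the standard library are available. Lean on these libraries where they do the work, as an engineer would, in place of code of your own. Each camera call takes 0.05 s, during which the arm holds its last target. There are 200 camera calls.

## Working session

There is one attempt and no reset: what is moved stays moved. The work goes in short steps, Python scripts to look and compute and a tool call to move; the robot and the scene stay as the last step left them, time stands still between calls to the robot, and variables do not carry over. Pictures are saved under pics/ and viewed, about 8 in all and at most 12, crops included, and the job is handed in when it is done.

Besides the shell and the picture viewer there is one more tool, called after ">>>" as name([rows], argument=value, ...), one row to a line, values as JSON. jog_arm: Moves the arm, as the interface text tells. Its arguments: {"type":"object","properties":{"steps":{"type":"array","items":{"type":"array","items":{"type":"number"}}},"grip_force":{"type":"number"}},"required":["steps"]}

```bash
mkdir -p pics && ls && cat > h.py <<'E'
import numpy as np, cv2
from scipy.spatial.transform import Rotation as R
from cell import telemetry, optics, order, manip
def rot(c):
    r=np.array(c["rotation"],float)
    return r if r.shape==(3,3) else R.from_quat(r[[1,2,3,0]]).as_matrix()
def cloud(c):
    h,w=c["z_map"].shape
    u,v=np.meshgrid(np.arange(w),np.arange(h))
    p=cv2.undistortPoints(np.stack([u,v],-1).reshape(-1,1,2).astype(float),np.array(c["camera_matrix"]),np.array(c["D"])).reshape(h,w,2)
    z=c["z_map"].astype(float)
    P=np.dstack([p[...,0]*z,p[...,1]*z,z])@rot(c).T+np.array(c["xyz"])
    P[z==0]=np.nan
    return P
def proj(c,X):
    Rm=rot(c);rv=cv2.Rodrigues(Rm.T)[0];t=-Rm.T@np.array(c["xyz"])
    return cv2.projectPoints(np.atleast_2d(X).astype(float),rv,t,np.array(c["camera_matrix"]),np.array(c["D"]))[0].reshape(-1,2)
def save(c,name,box=None,s=1):
    im=c["img"][...,::-1]
    if box: im=im[box[1]:box[3],box[0]:box[2]]
    cv2.imwrite("pics/"+name,cv2.resize(im,None,fx=s,fy=s,interpolation=cv2.INTER_CUBIC))
def tool():
    s=telemetry.state();q=np.array(s["tool_rot"])
    return np.array(s["position"]),R.from_quat(q[[1,2,3,0]]).as_matrix(),s
E
python3 - <<'E'
from h import *
print(telemetry.state()); print(manip.tcp_to_grasp)
ims=[]
for n in ("scene","top"):
    c=optics.capture(n);np.savez(n+".npz",**c);ims.append(c["img"]);P=cloud(c);print(n,c["xyz"],c["rotation"],c["camera_matrix"])
    for k in ("flashing_grip","offcut","deck","hammer","try_square"):
        for d in optics.trace(n,k):
            m=d["pixels"]; print(n,k,round(d["conf"],2),np.round(d["bbox"]),np.round(np.nanmedian(P[m],0)), c["img"][m].mean(0).round())
cv2.imwrite("pics/a.png",cv2.resize(np.vstack(ims)[...,::-1],None,fx=0.78,fy=0.78))
E
```

```text
pics
{'clock': 0.0, 'joints': array([ 1.34682135,  0.6900518 , -0.19450186,  1.56635149,  0.15732562,
        0.90250635, -0.21507452]), 'joint_velocities': array([ 1.10110622e-03,  1.39408758e-03,  8.09716137e-04, -6.06302470e-04,
        1.14616065e-03, -2.34533932e-03,  1.74668929e-05]), 'tau': array([ 1.36962644e-04, -5.39611530e+01, -1.26623780e+00, -1.58542943e+01,
        9.15373850e-03,  9.54489573e-03, -1.33070029e-05]), 'position': array([ 159.09982532, -603.72692739,  230.43944732]), 'tool_rot': array([ 0.09078252, -0.09106988,  0.70190048, -0.70057157]), 'wrist_force': array([ 0.21731408, -0.04120568, -0.72392953]), 'wrist_torque': array([-0.01218504, -0.02259683, -0.02495902]), 'opening': 85.26781876533074}
18.700000000000003
scene [ 937.48498133  709.92175181 1492.9331979 ] [-0.06826783  0.25727019  0.92731865 -0.26311913] [[436.61590288   0.         247.38376185]
 [  0.         436.61590288 196.24893795]
 [  0.           0.           1.        ]]
scene flashing_grip 0.91 [195. 142. 231. 171.] [ 515. -321.    6.] [247. 182. 130.]
scene flashing_grip 0.9 [238. 131. 266. 
[... 487 characters left out ...]
19426]
 [  0.         425.67878722 195.04765482]
 [  0.           0.           1.        ]]
top flashing_grip 0.74 [382. 230. 411. 267.] [ 323. -552.    3.] [241.  65.  56.]
top flashing_grip 0.72 [319. 180. 358. 211.] [ 520. -322.    3.] [254. 216. 138.]
top flashing_grip 0.61 [320. 219. 346. 262.] [ 337. -310.    3.] [ 89. 200.  98.]
top offcut 0.67 [173. 184. 194. 202.] [501. 290.   2.] [246. 185. 118.]
top deck 0.71 [229. 159. 288. 211.] [530. -15. 134.] [254. 251. 200.]
top deck 0.37 [235. 156. 249. 174.] [614.  57. 167.] [251. 185. 113.]
top hammer 0.86 [111. 163. 134. 228.] [516. 538.  20.] [214. 186. 138.]
top try_square 0.61 [383. 173. 404. 211.] [ 522. -521.    6.] [238. 216. 198.]
```

View pics/a.png

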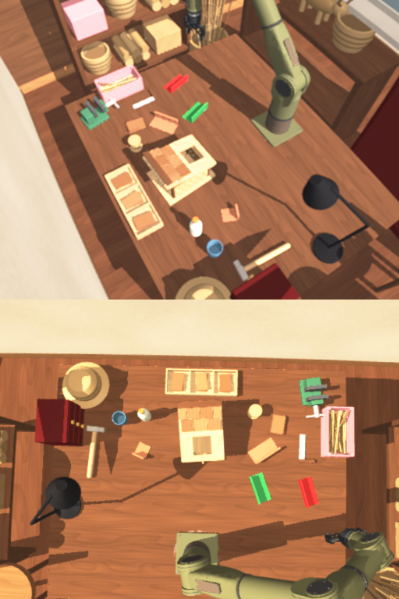

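```bash
python3 - <<'E'
from h import *
T=dict(np.load("top.npz"));S=dict(np.load("scene.npz"))
a=cv2.resize(T["img"][170:275,300:420][...,::-1],None,fx=5,fy=5,interpolation=cv2.INTER_CUBIC)
cv2.imwrite("pics/b.png",a)
for c,b in ((T,(310,172,366,218)),(S,(190,135,236,176))):
    P=cloud(c)[b[1]:b[3],b[0]:b[2]].reshape(-1,3); I=c["img"][b[1]:b[3],b[0]:b[2]].reshape(-1,3).astype(int)
    m=(I[:,0]-I[:,2]>60)&(P[:,1]<-200); 
    for lo,hi in ((0,8),(25,60)):
        k=m&(P[:,2]>lo)&(P[:,2]<hi); q=P[k]
        if len(q)>8:
            r=cv2.minAreaRect(q[:,:2].astype(np.float32)); print(lo,len(q),r,q.mean(0).round(1))
# depth-based deck plane
P=cloud(T);q=P[150:225,220:300].reshape(-1,3)
print(np.nanmin(q,0),np.nanmax(q,0))
E
```

```text
0 953 ((519.4347534179688, -324.2176818847656), (178.31813049316406, 219.5283966064453), 1.4881591796875) [ 520.3 -323.5    2.8]
25 90 ((495.29180908203125, -339.7054748535156), (10.18365478515625, 136.2515106201172), 35.22642517089844) [ 494.9 -338.4   43. ]
0 967 ((501.43804931640625, -341.34814453125), (217.63717651367188, 198.6965789794922), 60.094120025634766) [ 503.8 -335.9    3.3]
25 125 ((496.69940185546875, -336.6730041503906), (15.611604690551758, 139.8213653564453), 34.717960357666016) [ 497.7 -335.7   40.3]
[ 390.45106901 -174.65391427  -19.49912637] [694.19856462 146.6427393  192.39749139]
```

View pics/b.png

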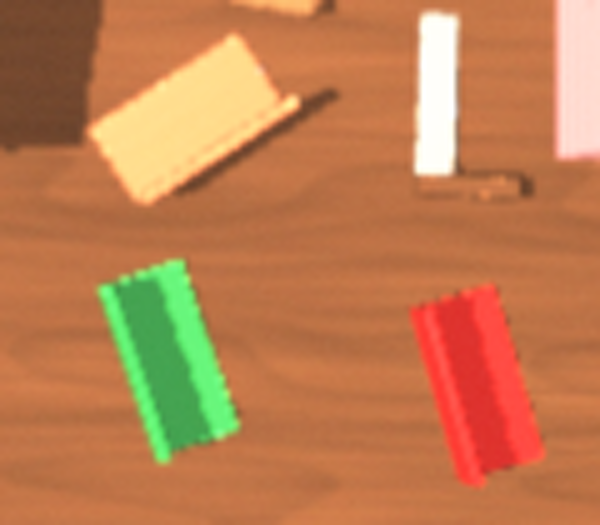

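```bash
python3 - <<'E'
from h import *
T=dict(np.load("top.npz"));S=dict(np.load("scene.npz"))
p,Rm,s=tool();print(p,Rm.round(3))
pts=[]
for c in (T,S):
    P=cloud(c);q=P.reshape(-1,3);I=c["img"].reshape(-1,3).astype(int)
    k=(q[:,0]>440)&(q[:,0]<760)&(abs(q[:,1])<140)&(q[:,2]>100)&(q[:,2]<230)
    q=q[k];I=I[k];b=I[:,2]>160
    # plane of bare boards: ransac with tilt
    best=0
    rng=np.random.default_rng(0);B=q[b]
    for _ in range(2000):
        a=B[rng.choice(len(B),3,False)];n=np.cross(a[1]-a[0],a[2]-a[0]);l=np.linalg.norm(n)
        if l<1:continue
        n/=l;n*=np.sign(n[2])
        if abs(np.degrees(np.arccos(n[2]))-12)>3: continue
        i=abs((B-a[0])@n)<2
        if i.sum()>best:best=i.sum();bi=i
    A=B[bi];m=A.mean(0);n=np.linalg.svd(A-m)[2][2];n*=np.sign(n[2])
    print("plane",best,m.round(1),n.round(3),"tilt",np.degrees(np.arccos(n[2])),"yaw",np.degrees(np.arctan2(-n[1],-n[0])))
    r=cv2.minAreaRect(A[:,:2].astype(np.float32));print(r)
    pts.append(A)
    r=cv2.minAreaRect(q[q[:,2]>115][:,:2].astype(np.float32));print("roof",r)
save(T,"c.png",(215,145,305,225),6)
c=optics.trace("top","shingle_mid");print([(round(d["conf"],2),d["bbox"]) for d in c])
E
```

```text
[ 159.34720866 -604.34150151  231.31167312] [[-0.967  0.     0.255]
 [-0.255 -0.    -0.967]
 [ 0.    -1.     0.   ]]
plane 656 [526.3  -9.2 133. ] [-0.213 -0.02   0.977] tilt 12.33341295409439 yaw 5.32155247210571
((549.8665771484375, -10.967521667480469), (181.2525634765625, 198.83445739746094), 4.7987589836120605)
roof ((592.1524658203125, -7.717994689941406), (269.1927795410156, 200.4658203125), 5.00703763961792)
plane 644 [534.    5.7 137.1] [-0.212 -0.02   0.977] tilt 12.265722732465948 yaw 5.3858746908334805
((594.0562133789062, -4.067558288574219), (272.1874084472656, 202.85501098632812), 4.805405139923096)
roof ((595.4758911132812, -4.34991455078125), (277.56494140625, 205.4695281982422), 4.8875861167907715)
[(0.56, [249.7, 148.6, 266.9, 168.9])]
```

View pics/c.png

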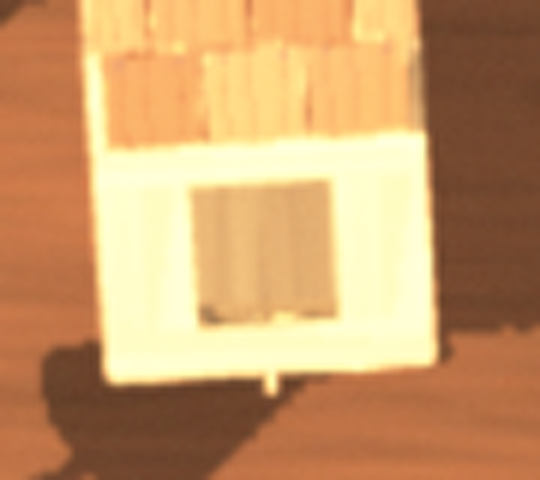

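The crop shows the copper strip at top-left, about pixel (338,195) in the top image, with its flange pointing up-left and its upstand along the lower-right edge. The candidates are:
- copper long strip (338,195)
- green (333,240)
- red (396,248)
- short offcut (183,193)

The long copper one fits: it is bare copper and about 140 mm long. The roof crop shows the hatch and the shingle ends, with the roof yawed about 5°.

>>> jog_arm([
  [-33,7,-14,-9,1],
  [-66,13,-29,-18,1],
  [-99,20,-43,-28,1],
  [-131,27,-57,-37,1],
  [-164,33,-72,-46,1],
  [-197,40,-86,-55,1],
  [-230,47,-100,-64,1],
  [-263,53,-115,-74,1],
  [-296,60,-129,-83,1],
  [-328,67,-143,-92,1],
  [-361,73,-158,-101,1],
  [-394,80,-172,-110,1],
  [-394,80,-172,-110,1],
  [-394,80,-172,-110,1],
])

```text
clock: 2.4
position: [495.8, -338.4, 151.2]
tool_rot: [-0.626, 0.627, -0.328, 0.328]
wrist_force: [0.1, -0.5, 0.9]
opening: 85.5
```

```bash
python3 - <<'E'
from h import *
p,Rm,s=tool();print(s["clock"],p.round(1),Rm.round(3).tolist(),s["joints"].round(2))
c=optics.capture("wrist");np.savez("w1.npz",**c)
print(c["xyz"],rot(c).round(2).tolist())
P=cloud(c)
D=optics.trace("wrist","flashing_grip");print([(d["conf"],d["bbox"]) for d in D])
m=D[0]["pixels"]; q=P[m];q=q[~np.isnan(q[:,0])]
for lo,hi in ((-5,12),(38,60)):
    k=(q[:,2]>lo)&(q[:,2]<hi);print(lo,k.sum(),cv2.minAreaRect(q[k][:,:2].astype(np.float32)),np.median(q[k],0) if k.any() else 0)
print(np.histogram(q[:,2],10))
save(c,"d.png")
E
```

```text
2.4 [ 495.8 -338.4  151.2] [[0.569, -0.001, 0.822], [-0.822, -0.001, 0.569], [0.0, -1.0, -0.001]] [ 0.87  0.82 -0.63  1.7   0.63  0.83  0.55]
[ 454.70365844 -278.05588722  293.84324036] [[0.82, 0.55, 0.16], [0.57, -0.79, -0.24], [-0.0, 0.29, -0.96]]
[(0.85, [44.1, 0.0, 209.9, 110.2]), (0.73, [1.3, 212.8, 81.1, 288.9]), (0.61, [249.9, 108.3, 329.9, 262.6])]
-5 12394 ((331.46044921875, -304.7781677246094), (143.29261779785156, 80.80767822265625), 19.799604415893555) [ 334.30781881 -309.63841909    4.13007657]
38 1299 ((348.46697998046875, -269.44549560546875), (86.89517211914062, 9.466650009155273), 20.39427375793457) [ 359.38847691 -265.98507747   45.70906187]
(array([4352, 7951,  130,   17,    8,    7,  105,  145,  153, 1132]), array([-1.10392326,  3.83888493,  8.78169313, 13.72450132, 18.66730951,
       23.61011771, 28.5529259 , 33.4957341 , 38.43854229, 43.38135049,
       48.32415868]))
```

View pics/d.png

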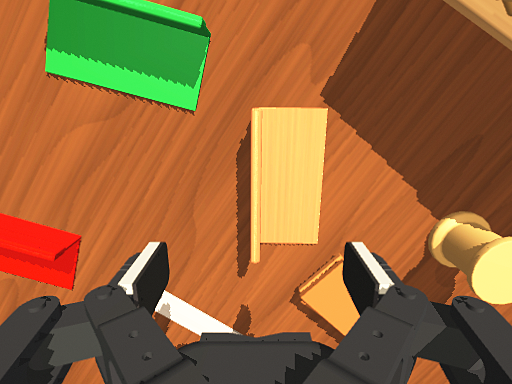

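The wrist view shows the copper strip at (250–330, 108–262), with its hem along the left edge at u≈256. The green and red strips are at upper left and left, and the fingers sit at the bottom.

```bash
cat > fl.py <<'E'
from h import *
def f(c,P,box):
    I=c["img"].astype(int);m=np.zeros(I.shape[:2],bool);m[box[1]:box[3],box[0]:box[2]]=1
    return m
E
python3 - <<'E'
from h import *
p,Rm,s=tool()
c=dict(np.load("w1.npz"));P=cloud(c)
q=P[100:270,235:335].reshape(-1,3)
h=q[(q[:,2]>40)&(q[:,2]<52)];print("hem",cv2.minAreaRect(h[:,:2].astype(np.float32)),h.mean(0).round(1),len(h))
f=q[(q[:,2]>2.5)&(q[:,2]<9)];print("fl",cv2.minAreaRect(f[:,:2].astype(np.float32)),len(f))
# in tool axes rel. TCP
a=(h-p)@Rm;print("tool x,z of hem: ",a[:,[0,2]].mean(0),a[:,[0,2]].min(0),a[:,[0,2]].max(0))
# yaw from hem line
l=cv2.fitLine(h[:,:2].astype(np.float32),cv2.DIST_HUBER,0,.01,.01).ravel();print(l, np.degrees(np.arctan2(l[1],l[0])))
# obstacles within finger region
A=(P.reshape(-1,3)-p)@Rm;k=(abs(A[:,0])<16)&(abs(A[:,2])<62)&(abs(A[:,2])>10)&(P.reshape(-1,3)[:,2]>8)&(P.reshape(-1,3)[:,2]<60)
print("obst",k.sum(),np.c_[A[k],P.reshape(-1,3)[k]][:5].round())
E
```

```text
hem ((497.22064208984375, -340.1492614746094), (8.964886665344238, 139.4840545654297), 33.96409225463867) [ 493.9 -335.4   46. ] 1570
fl ((532.0480346679688, -334.9646301269531), (90.05413055419922, 175.79165649414062), 41.24582290649414) 8316
tool x,z of hem:  [-3.85595697  1.05492466] [-67.812115    -4.02155656] [71.66436558  5.71080487]
[   0.5615572    -0.82743794  493.98523    -335.50043   ] -55.836445
obst 0 []
```

>>> jog_arm([
  [2,30,1,0.6,1],
  [2,60,1,0.6,1],
  [2,90,1,0.6,1],
  [2,118,1,0.6,1],
  [2,132,1,0.6,1],
  [2,132,1,0.6,1],
  [2,132,1,0.6,-1],
  [2,132,1,0.6,-1],
  [2,132,1,0.6,-1],
  [2,132,1,0.6,-1],
  [2,132,1,0.6,-1],
  [2,132,1,0.6,-1],
], grip_force=40)

```text
clock: 4.0
position: [497.3, -340.4, 19.7]
tool_rot: [-0.624, 0.625, -0.332, 0.332]
wrist_force: [-1.4, 0.3, 4.5]
opening: 8.6
```

>>> jog_arm([
  [0,-30,0,0,-1],
  [0,-80,0,0,-1],
  [0,-140,0,0,-1],
  [0,-200,0,0,-1],
  [-20,-250,16,3,-1],
  [-55,-280,43,7,-1],
  [-90,-280,70,10,-1],
  [-125,-280,98,14,-1],
  [-160,-280,125,18,-1],
  [-195,-280,152,22,-1],
  [-230,-280,180,26,-1],
  [-261,-280,204,29,-1],
  [-261,-280,204,29,-1],
  [-261,-280,204,29,-1],
])

```text
clock: 5.75
position: [520.1, -10.3, 298.6]
tool_rot: [-0.52, 0.523, -0.478, 0.478]
wrist_force: [-1.1, 0.1, -2.0]
opening: 8.1
```

```bash
python3 - <<'E'
from h import *
p,Rm,s=tool();print(s["clock"],p.round(1),Rm.round(3).tolist(),s["joints"].round(2),s["opening"],s["wrist_force"].round(1))
c=optics.capture("wrist");np.savez("w2.npz",**c)
save(c,"e.png")
E
```

```text
5.75 [520.1 -10.3 298.6] [[0.088, -0.002, 0.996], [-0.996, -0.003, 0.088], [0.003, -1.0, -0.002]] [ 0.31  0.52 -0.61  1.77  0.35  0.96 -0.35] 8.126655577757852 [-1.1  0.1 -2. ]
```

View pics/e.png

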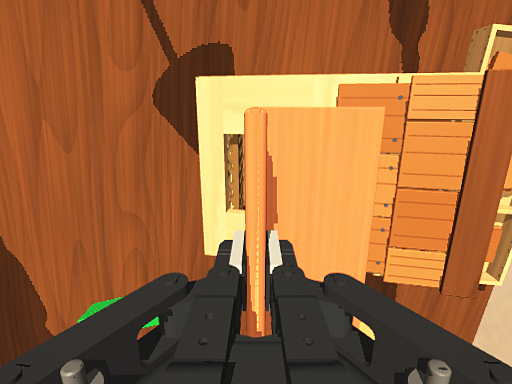

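The picture shows the strip gripped squarely, with the hem at u≈255 and the flange pointing right towards the shingles. The lower-left roof corner is at (197,77) and the lower shingle end is at u≈338.

```bash
cat > deck.py <<'E'
from h import *
# fuse roof points of top/scene pictures: plane, side edges, front edge, shingle end
def fit(names):
    for nm in names:
        c=dict(np.load(nm+".npz"));P=cloud(c);q=P.reshape(-1,3);I=c["img"].reshape(-1,3).astype(int)
        n=np.array([-.2125,-.020,.977]);n/=np.linalg.norm(n)
        k=(q[:,0]>440)&(q[:,0]<740)&(abs(q[:,1])<140)&(q[:,2]>90)&(q[:,2]<230)
        q=q[k];I=I[k]
        b=(q[:,0]<590)&(I[:,2]>140)
        d=np.median(q[b]@n)
        for _ in range(4):
            i=b&(abs(q@n-d)<2.5);A=q[i];m=A.mean(0);n=np.linalg.svd(A-m,full_matrices=False)[2][2];n*=np.sign(n[2]);d=m@n
        h=q@n-d
        yw=np.radians(5.0);ex=np.array([np.cos(yw),np.sin(yw),0]);ex-=n*(ex@n);ex/=np.linalg.norm(ex);ey=np.cross(n,ex)
        o=np.array([595,-6,0.]);o[2]=(d-o[:2]@n[:2])/n[2]
        L=np.c_[(q-o)@ex,(q-o)@ey,h]
        print(nm,i.sum(),"n",n.round(4),"tilt",np.degrees(np.arccos(n[2])).round(2),"o",o.round(1))
        on=abs(h)<3
        r=L[on&(L[:,0]<-10)]
        print(" bare x",np.percentile(r[:,0],[.5,99.5]).round(1),"y",np.percentile(r[:,1],[.5,99.5]).round(1))
        for y0 in (-75,-55,55,75):
            w=r[abs(r[:,1]-y0)<10]
            if len(w)>5: print("  front at y",y0,w[:,0].min().round(1))
        for x0 in (-125,-70,-20):
            w=r[abs(r[:,0]-x0)<12]
            if len(w)>5: print("  sides at x",x0,w[:,1].min().round(1),w[:,1].max().round(1))
        for y0 in (-60,-30,0,30,60):
            w=L[(abs(L[:,1]-y0)<12)&(L[:,0]>-40)&(L[:,0]<60)&(h>7)&(h<30)]
            if len(w)>5: print("  shingle end y",y0,np.percentile(w[:,0],[0,3]).round(1),np.median(w[:,2]).round(1))
        e=L[(abs(h)<4)&(abs(L[:,0]+68)<60)&(abs(L[:,1])<60)]
fit(["top","scene","w2"])
E
python3 deck.py
python3 - <<'E'
from h import *
c=dict(np.load("w2.npz"));P=cloud(c);p,Rm,s=tool()
q=P[120:270,280:370].reshape(-1,3);A=(q-p)@Rm;k=(A[:,1]<40)&(A[:,1]>0);A=A[k]
print(len(A)); co=np.linalg.lstsq(np.c_[A[:,2],A[:,0],np.ones(len(A))],A[:,1],rcond=None)[0];print("flange y=f(z,x)",co.round(4),A.min(0),A.max(0))
E
```

```text
top 766 n [-0.208  -0.0171  0.978 ] tilt 12.05 o [595.   -6.  147.8]
 bare x [-140.1  -10.4] y [-101.    97.9]
  front at y -75 -139.0
  front at y -55 -138.3
  front at y 55 -138.9
  front at y 75 -140.8
  sides at x -125 -101.4 97.5
  sides at x -70 -100.6 97.1
  sides at x -20 -99.7 97.0
  shingle end y -60 [-33.1  -5.2] 13.5
  shingle end y -30 [-0.1  0.6] 14.2
  shingle end y 0 [1.8 2.6] 13.5
  shingle end y 30 [-7.   0.6] 14.6
  shingle end y 60 [-15.4   2.5] 14.5
scene 686 n [-0.213  -0.0203  0.9768] tilt 12.35 o [595.   -6.  150.2]
 bare x [-140.   -10.8] y [-98.3 102.9]
  front at y -75 -139.9
  front at y -55 -140.6
  front at y 55 -139.9
  front at y 75 -138.9
  sides at x -125 -97.2 103.5
  sides at x -70 -99.8 102.8
  sides at x -20 -97.8 101.6
  shingle end y -60 [1.9 3.3] 13.9
  shingle end y -30 [-11.3   2.1] 13.7
  shingle end y 0 [0.9 2.6] 13.3
  shingle end y 30 [1.7 2.8] 13.0
  shingle end y 60 [-0.4  2.2] 13.0
w2 8500 n [-0.2069 -0.0172  0.9782] tilt 11.98 o [595.   -6.  150.1]
 bare x [-139.1  -11.2] y [-96.   99.1]
  front at y -75 -139.9
  front at y -55 -139.4
  front at y 55 -139.6
  front at y 75 -139.4
  sides at x -125 -101.2 99.4
  sides at x -70 70.0 99.0
  sides at x -20 71.1 99.1
  shingle end y -60 [41.9 42.8] 13.9
  shingle end y -30 [42.1 42.8] 14.1
  shingle end y 0 [42.  42.7] 14.1
  shingle end y 30 [41.9 42.8] 14.1
  shingle end y 60 [ 1.  19.4] 14.2
12941
flange y=f(z,x) [2.70000e-03 1.00000e-03 1.54799e+01] [-64.90136209  13.1795997   12.91520546] [23.57600873 17.83002176 67.61743543]
```

>>> jog_arm([
  [3,40,0,0,-1],
  [3,80,0,0,-1],
  [3,110,0,0,-1],
  [3,126,0,0,-1],
  [3,127,0,0,-1],
  [3,127,0,0,-1],
])

```text
clock: 6.55
position: [521.0, -14.4, 172.5]
tool_rot: [-0.52, 0.522, -0.478, 0.479]
wrist_force: [0.4, -0.8, -1.8]
opening: 8.4
```

>>> jog_arm([
  [0,2,0,0,-1],
  [0,4,0,0,-1],
  [0,6,-1,0,-1],
  [0,8,-2,0,-1],
  [0,8,-2,0,-1],
], grip_force=20)

```text
clock: 7.18
position: [520.0, -14.6, 165.7]
tool_rot: [-0.521, 0.521, -0.477, 0.48]
wrist_force: [-1.5, -1.1, 9.1]
opening: 8.4
```

```bash
cat > fp.py <<'E'
from h import *
# flashing pose by wrist cloud: flange plane pitch and nose edge in deck frame
O=np.array([595.5,-6.5,150.]);yw=np.radians(5.0);t=np.radians(12.0)
EX=np.array([np.cos(t)*np.cos(yw),np.cos(t)*np.sin(yw),np.sin(t)]);EY=np.array([-np.sin(yw),np.cos(yw),0]);EZ=np.cross(EX,EY)
D=np.c_[EX,EY,EZ]
def look(name):
    p,Rm,s=tool();print("t",s["clock"],"tcp",p.round(1),"tcp deck",((p-O)@D).round(1),"F",s["wrist_force"].round(1),"M",s["wrist_torque"].round(2),"op",round(s["opening"],1),"approach",Rm[:,1].round(3),"jaw",Rm[:,2].round(3))
    c=optics.capture("wrist");np.savez(name+".npz",**c);P=cloud(c)
    L=(P-O)@D; I=c["img"].astype(int)
    A=(P-p)@Rm
    m=(A[...,0]<5)&(A[...,0]>-75)&(A[...,2]>24)&(A[...,2]<75)&(A[...,1]>-8)&(A[...,1]<22)
    # flange pixels: RANSAC-free robust plane via iterative trimming around median height
    q=L[m]
    return c,L,A,m
E
python3 - <<'E'
from fp import *
c,L,A,m=look("w3");q=L[m]
for lo in range(-80,60,8):
    k=(L[...,0]>lo)&(L[...,0]<lo+8)&(L[...,1]>10)&(L[...,1]<62)&(L[...,2]<60)&(L[...,2]>-20)
    if k.sum()>10: print(lo,k.sum(),np.percentile(L[...,2][k],[10,50,90]).round(1))
save(c,"f.png")
E
```

```text
t 7.175 tcp [520.  -14.6 165.7] tcp deck [-71.   -1.4  31.1] F [-1.5 -1.1  9.1] M [-0.13 -0.09 -0.03] op 8.4 approach [ 0.003 -0.003 -1.   ] jaw [0.996 0.086 0.002]
-72 2499 [14.2 56.7 57.8]
-64 2293 [12.7 14.1 56.7]
-56 1419 [11. 12. 13.]
-48 1413 [ 9.5 10.5 11.6]
-40 1419 [ 8.2  9.2 10.1]
-32 1430 [6.7 7.7 8.6]
-24 1438 [5.3 6.3 7.3]
-16 1439 [3.8 4.8 5.8]
-8 1342 [-0.7  0.2  3.8]
0 2400 [-0.  13.6 14.8]
8 1805 [13.2 14.1 14.9]
16 1862 [13.1 14.1 15. ]
24 1927 [13.  14.  14.9]
32 1987 [13.  14.  14.9]
40 1744 [13.  14.1 15. ]
48 501 [10.3 13.9 15. ]
```

View pics/f.png

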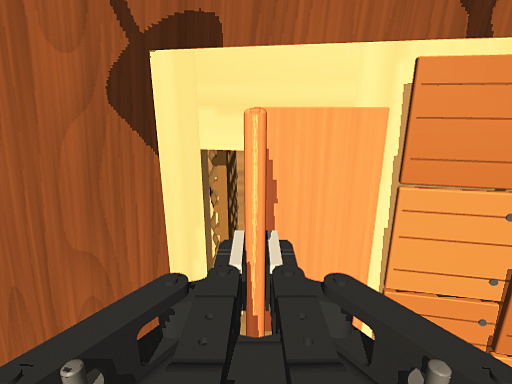

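The nose corners are on the boards at deck x≈-5, just short of the shingles, and the flange is about 10° off the boards. I'll press gently and let it swing flat.

>>> jog_arm([
  [0,2,-1,0,-1],
  [0,4,-2,0,-1],
  [0,6,-2.5,0,-1],
  [0,8,-3,0,-1],
  [0,9,-4,0,-1],
  [0,9,-4,0,-1],
])

```text
clock: 7.98
position: [517.2, -14.8, 159.2]
tool_rot: [0.522, -0.52, 0.475, -0.481]
wrist_force: [-6.5, -2.0, 19.3]
opening: 8.5
```

```bash
cat >> fp.py <<'E'
def prof(name):
    c,L,A,m=look(name)
    for y0,y1 in ((10,30),(48,66)):
        xs=[];zs=[]
        for lo in range(-84,60,3):
            k=(L[...,0]>lo)&(L[...,0]<lo+3)&(L[...,1]>y0)&(L[...,1]<y1)&(L[...,2]<28)&(L[...,2]>-20)
            if k.sum()>10: xs.append(lo+1.5);zs.append(np.median(L[...,2][k]))
        print("y",y0,y1," ".join(f"{x:.0f}:{z:.1f}" for x,z in zip(xs,zs)))
    # strip's +y end and nose from copper hem/flange in L
    return c,L,A
E
python3 -c "
from fp import *
prof('w4')"
```

```text
t 7.975 tcp [517.2 -14.8 159.2] tcp deck [-75.1  -1.5  25.4] F [-6.5 -2.  19.3] M [-0.2   0.07  0.01] op 8.5 approach [ 0.007 -0.004 -1.   ] jaw [0.996 0.086 0.007]
y 10 30 -70:9.4 -68:9.2 -64:8.9 -62:8.7 -58:8.4 -56:8.1 -52:8.0 -50:7.6 -46:7.3 -44:7.1 -40:7.0 -38:6.7 -34:6.5 -32:6.1 -28:5.8 -26:5.6 -22:5.3 -20:5.1 -16:4.8 -14:4.5 -10:4.3 -8:3.6 -4:0.1 -2:0.2 2:12.3 4:13.9 8:13.9 10:14.0 14:14.1 16:14.0 20:14.0 22:13.9 26:13.9 28:14.0 32:14.0 34:13.9 38:14.0 40:13.9 44:13.9 46:13.8 50:0.7
y 48 66 -70:9.4 -68:9.1 -64:8.9 -62:8.7 -58:8.4 -56:8.1 -52:8.0 -50:7.6 -46:7.3 -44:7.2 -40:6.8 -38:6.6 -34:6.4 -32:6.0 -28:5.8 -26:5.5 -22:5.3 -20:5.1 -16:4.6 -14:4.5 -10:4.2 -8:3.5 -4:0.1 -2:0.4 2:12.9 4:14.0 8:14.1 10:14.2 14:14.1 16:14.0 20:14.1 22:14.0 26:14.0 28:14.0 32:14.1 34:14.1 38:13.9
```

>>> jog_arm([
  [0,3,-1,0,-1],
  [0,5,-1.5,0,-1],
  [0,7,-2,0,-1],
  [0,9,-3,0,-1],
  [0,10,-3,0,-1],
  [0,10,-3,0,-1],
])

```text
clock: 8.78
position: [515.0, -15.1, 152.7]
tool_rot: [0.522, -0.52, 0.474, -0.482]
wrist_force: [-10.6, -2.1, 28.6]
opening: 8.3
```

```bash
python3 -c "
from fp import *
prof('w5')"
```

```text
t 8.775 tcp [515.  -15.1 152.7] tcp deck [-78.6  -1.5  19.4] F [-10.6  -2.1  28.6] M [-0.26  0.29 -0.04] op 8.3 approach [ 0.012 -0.006 -1.   ] jaw [0.996 0.086 0.011]
y 10 30 -74:7.0 -70:4.1 -68:4.2 -64:4.1 -62:4.2 -58:4.1 -56:4.1 -52:4.1 -50:4.2 -46:4.1 -44:4.1 -40:4.1 -38:4.2 -34:4.1 -32:4.1 -28:4.2 -26:4.1 -22:4.2 -20:4.0 -16:4.1 -14:4.1 -10:4.1 -8:3.6 -4:0.0 -2:0.4 2:12.7 4:13.9 8:13.9 10:14.0 14:14.0 16:13.9 20:14.0 22:13.9 26:13.9 28:14.0 32:14.0 34:14.0 38:14.1 40:13.5 44:0.4
y 48 66 -74:7.5 -70:4.1 -68:4.1 -64:4.1 -62:4.1 -58:4.1 -56:4.2 -52:4.2 -50:4.0 -46:4.1 -44:4.1 -40:4.1 -38:4.1 -34:4.1 -32:4.1 -28:4.1 -26:4.1 -22:4.0 -20:4.1 -16:4.0 -14:4.0 -10:4.1 -8:2.3 -4:0.2 -2:0.3 2:12.4 4:14.0 8:14.1 10:14.0 14:14.0 16:14.0 20:14.1 22:14.1 26:14.1 28:14.1 32:13.9
```

>>> jog_arm([
  [0,2.5,0,0,-1],
  [0,1.7,4,0,-1],
  [0,0.9,8,0,-1],
  [0,0.1,12,0,-1],
  [0,-0.7,16,0,-1],
  [0,-1.4,20,0,-1],
  [0,-1.4,20,0,-1],
])

```text
clock: 9.7
position: [523.4, -15.1, 155.4]
tool_rot: [-0.516, 0.527, -0.477, 0.479]
wrist_force: [-31.3, -2.8, 36.4]
opening: 8.2
```

```bash
python3 - <<'E'
from fp import *
c,L,A=prof('w6')
# +y end of flange: pixels at top-of-flange height bounded
for x0 in (-50,-40,-30,-20):
    k=(abs(L[...,0]-x0)<3)&(abs(L[...,2]-4.1)<1.0)&(L[...,1]>0);print("flange +y end at x",x0,np.percentile(L[...,1][k],[99,100]).round(1))
print("max h over shingle rows",[np.nanpercentile(L[...,2][(abs(L[...,0]-6)<3)&(abs(L[...,1]-y)<15)],[50,95]).round(1).tolist() for y in (-60,-30,0,30,60) if ((abs(L[...,0]-6)<3)&(abs(L[...,1]-y)<15)).sum()>5])
E
```

```text
t 9.7 tcp [523.4 -15.1 155.4] tcp deck [-69.9  -2.2  20.3] F [-31.3  -2.8  36.4] M [-0.15  4.53 -0.  ] op 8.2 approach [-0.008 -0.013 -1.   ] jaw [ 0.996  0.087 -0.009]
y 10 30 -64:6.9 -62:5.0 -58:4.9 -56:4.9 -52:4.9 -50:4.8 -46:4.7 -44:4.7 -40:4.7 -38:4.6 -34:4.6 -32:4.6 -28:4.6 -26:4.5 -22:4.2 -20:4.3 -16:4.2 -14:4.2 -10:4.2 -8:4.2 -4:4.1 -2:3.9 2:12.9 4:13.9 8:14.0 10:14.0 14:14.1 16:13.9 20:13.9 22:14.0 26:13.9 28:14.0 32:13.9 34:14.0 38:14.0 40:14.0 44:14.0 46:13.9 50:2.4
y 48 66 -82:0.1 -64:6.2 -62:4.9 -58:4.9 -56:4.8 -52:4.9 -50:4.6 -46:4.6 -44:4.6 -40:4.7 -38:4.6 -34:4.5 -32:4.4 -28:4.5 -26:4.3 -22:4.4 -20:4.3 -16:4.2 -14:4.2 -10:4.1 -8:4.2 -4:4.0 -2:4.2 2:13.3 4:14.1 8:14.1 10:14.2 14:14.1 16:14.1 20:14.1 22:14.0 26:14.1 28:14.1 32:14.1 34:14.1 38:14.0 40:13.5
flange +y end at x -50 [68.3 68.3]
flange +y end at x -40 [67.9 68.4]
flange +y end at x -30 [68.  68.5]
flange +y end at x -20 [68.1 68.5]
max h over shingle rows [[14.0, 15.0], [15.2, 97.0], [14.1, 15.2], [14.1, 15.2]]
```

The picture data shows the flange still nearly flush, with its nose at about x=+2. It moved only 8.7 mm of the 20 commanded. The along-slope force is about 0.55 of the normal force, which points to friction from pressing too hard rather than a jam, so I'll press lighter.

>>> jog_arm([
  [0,1.5,4,0,-1],
  [0,0.6,8,0,-1],
  [0,-0.2,12,0,-1],
  [0,-1.1,16,0,-1],
  [0,-2,20,0,-1],
  [0,-2,20,0,-1],
])

```text
clock: 10.5
position: [531.9, -14.8, 158.6]
tool_rot: [-0.51, 0.534, -0.48, 0.475]
wrist_force: [-31.8, -2.6, 36.8]
opening: 8.4
```

```bash
python3 -c "
from fp import *
prof('w7')"
```

```text
t 10.5 tcp [531.9 -14.8 158.6] tcp deck [-60.9  -2.7  21.7] F [-31.8  -2.6  36.8] M [-0.09  4.69  0.04] op 8.4 approach [-0.028 -0.02  -0.999] jaw [ 0.996  0.088 -0.03 ]
y 10 30 -56:7.0 -52:6.0 -50:6.1 -46:5.9 -44:5.9 -40:5.8 -38:5.7 -34:5.6 -32:5.4 -28:5.3 -26:5.2 -22:5.0 -20:5.0 -16:4.9 -14:4.7 -10:4.7 -8:4.6 -4:4.5 -2:4.4 2:13.2 4:14.0 8:14.0 10:13.9 14:14.0 16:14.0 20:13.9 22:14.1 26:14.0 28:14.0 32:13.9 34:13.9 38:13.9 40:13.9 44:14.0 46:13.9 50:14.0 52:14.3 56:14.0
y 48 66 -82:0.1 -80:0.1 -76:0.0 -56:6.8 -52:6.2 -50:6.0 -46:5.9 -44:5.9 -40:5.7 -38:5.6 -34:5.5 -32:5.2 -28:5.3 -26:5.2 -22:5.1 -20:5.0 -16:4.8 -14:4.7 -10:4.7 -8:4.5 -4:4.4 -2:4.4 2:13.2 4:14.1 8:14.1 10:14.1 14:14.1 16:14.2 20:14.0 22:14.0 26:14.0 28:14.0 32:14.1 34:14.1 38:14.0 40:14.1 44:14.1 46:14.1
```

>>> jog_arm([
  [0,0,3,0,-1],
  [0,-0.8,6,0,-1],
  [0,-1.8,9,0,-1],
  [0,-2.8,12,0,-1],
  [0,-3.5,15,0,-1],
  [0,-4.2,18,0,-1],
  [0,-5,21,0,-1],
  [0,-5.7,24,0,-1],
  [0,-5.7,24,0,-1],
])

```text
clock: 11.68
position: [547.2, -13.8, 164.9]
tool_rot: [-0.505, 0.539, -0.482, 0.472]
wrist_force: [-23.8, -2.0, 28.2]
opening: 8.2
```

```bash
python3 -c "
from fp import *
prof('w8')"
```

```text
t 11.675 tcp [547.2 -13.8 164.9] tcp deck [-44.6  -3.1  24.7] F [-23.8  -2.   28.2] M [-0.22  3.82  0.03] op 8.2 approach [-0.044 -0.026 -0.999] jaw [ 0.995  0.089 -0.046]
y 10 30 -40:9.5 -38:9.0 -34:8.6 -32:8.4 -28:8.3 -26:7.9 -22:7.7 -20:7.6 -16:7.2 -14:7.0 -10:6.7 -8:6.6 -4:6.3 -2:6.0 2:13.8 4:14.0 8:14.0 10:14.0 14:14.0 16:14.0 20:13.9 22:14.1 26:13.9 28:14.0 32:14.0 34:14.1 38:14.1 40:14.0 44:14.1 46:14.0 50:13.9 52:14.1 56:14.0 58:17.8
y 48 66 -82:0.1 -80:0.1 -76:0.2 -74:0.1 -70:0.1 -68:0.1 -64:0.1 -62:0.2 -58:0.3 -40:9.4 -38:8.9 -34:8.6 -32:8.4 -28:8.2 -26:7.9 -22:7.7 -20:7.4 -16:7.2 -14:6.9 -10:6.7 -8:6.4 -4:6.3 -2:6.0 2:13.8 4:14.1 8:14.0 10:14.1 14:14.1 16:14.0 20:14.0 22:14.1 26:14.1 28:14.1 32:14.1 34:14.1 38:14.2 40:14.1 44:14.2 46:14.0 50:14.0 52:14.1 56:14.1 58:17.5
```

>>> jog_arm([
  [0,2,-3,0,-1],
  [0,4,-6,0,-1],
  [0,6,-8,0,-1],
  [0,7.5,-9,0,-1],
  [0,7.5,-9,0,-1],
])

```text
clock: 12.35
position: [545.1, -13.5, 162.4]
tool_rot: [-0.509, 0.534, -0.478, 0.476]
wrist_force: [0.8, -2.0, 21.7]
opening: 8.6
```

```bash
python3 -c "
from fp import *
prof('w9')"
```

```text
t 12.35 tcp [545.1 -13.5 162.4] tcp deck [-47.2  -2.6  22.7] F [ 0.8 -2.  21.7] M [ 0.02 -1.83  0.  ] op 8.6 approach [-0.027 -0.024 -0.999] jaw [ 0.996  0.089 -0.029]
y 10 30 -44:6.6 -40:7.2 -38:7.0 -34:6.8 -32:6.7 -28:6.4 -26:6.4 -22:6.3 -20:6.1 -16:5.9 -14:5.9 -10:5.6 -8:5.6 -4:5.4 -2:5.2 2:13.7 4:14.0 8:14.1 10:14.1 14:14.0 16:13.9 20:13.9 22:14.0 26:13.9 28:14.0 32:14.1 34:14.1 38:14.0 40:14.1 44:14.0 46:14.0 50:14.0 52:14.1 56:13.9 58:18.0
y 48 66 -82:0.1 -80:0.2 -76:0.0 -74:0.0 -70:0.1 -68:0.1 -64:0.1 -62:0.2 -44:6.6 -40:7.3 -38:6.8 -34:6.8 -32:6.6 -28:6.5 -26:6.3 -22:6.1 -20:6.1 -16:5.9 -14:5.8 -10:5.6 -8:5.5 -4:5.3 -2:5.1 2:13.7 4:14.1 8:14.0 10:14.0 14:14.0 16:14.0 20:14.0 22:14.1 26:14.2 28:14.2 32:14.1 34:14.1 38:14.0 40:14.0 44:14.1 46:14.0 50:14.1 52:14.2 56:14.1 58:14.8
```

>>> jog_arm([
  [0,3,-4,0,-1],
  [0,5,-8,0,-1],
  [0,7,-12,0,-1],
  [0,7,-12,0,-1],
])

```text
clock: 12.9
position: [541.7, -12.9, 160.6]
tool_rot: [-0.515, 0.529, -0.474, 0.48]
wrist_force: [4.2, -1.0, 20.2]
opening: 8.3
```

>>> jog_arm([
  [0,3,-4,0,-1],
  [0,5,-8,0,-1],
  [0,6,-12,0,-1],
  [0,6,-12,0,-1],
])

```text
clock: 13.4
position: [537.7, -12.4, 159.0]
tool_rot: [-0.52, 0.523, -0.47, 0.484]
wrist_force: [4.0, -1.2, 17.7]
opening: 8.4
```

```bash
python3 -c "
from fp import *
prof('w10')"
```

```text
t 13.4 tcp [537.7 -12.4 159. ] tcp deck [-54.9  -0.8  20.9] F [ 4.  -1.2 17.7] M [ 0.07 -2.24 -0.03] op 8.4 approach [ 0.012 -0.017 -1.   ] jaw [0.996 0.089 0.01 ]
y 10 30 -50:5.9 -46:5.6 -44:5.5 -40:5.4 -38:5.2 -34:5.3 -32:5.0 -28:5.1 -26:5.0 -22:4.9 -20:4.8 -16:4.7 -14:4.8 -10:4.7 -8:4.7 -4:4.5 -2:4.3 2:13.3 4:14.1 8:14.0 10:13.9 14:13.9 16:13.9 20:14.0 22:14.0 26:14.1 28:13.9 32:14.0 34:14.0 38:14.0 40:13.9 44:14.0 46:14.0 50:13.9 52:14.1 56:14.0 58:17.8
y 48 66 -82:0.1 -80:0.1 -76:0.1 -74:0.1 -70:0.0 -68:0.1 -50:6.1 -46:5.4 -44:5.4 -40:5.3 -38:5.1 -34:5.2 -32:5.1 -28:5.0 -26:5.0 -22:4.9 -20:4.8 -16:4.8 -14:4.7 -10:4.6 -8:4.5 -4:4.5 -2:4.5 2:13.4 4:14.0 8:14.1 10:14.1 14:14.1 16:14.1 20:14.1 22:14.1 26:14.1 28:14.1 32:14.0 34:14.1 38:14.2 40:14.1 44:14.1 46:14.1 50:14.1 52:14.0 56:14.0
```

>>> jog_arm([
  [0,3,-5,0,-1],
  [0,5,-9,0,-1],
  [0,6,-12,0,-1],
  [0,6,-12,0,-1],
])

```text
clock: 13.95
position: [533.9, -11.8, 157.1]
tool_rot: [0.525, -0.518, 0.466, -0.488]
wrist_force: [3.8, 0.2, 17.0]
opening: 8.5
```

>>> jog_arm([
  [0,3,-5,0,-1],
  [0,5,-9,0,-1],
  [0,6,-12,0,-1],
  [0,6,-12,0,-1],
])

```text
clock: 14.45
position: [532.4, -11.4, 156.2]
tool_rot: [0.531, -0.511, 0.461, -0.493]
wrist_force: [6.2, -2.2, 22.6]
opening: 8.6
```

```bash
python3 -c "
from fp import *
prof('w11')
p,Rm,s=tool();print((EX@Rm).round(3),(EZ@Rm).round(3))"
```

```text
t 14.45 tcp [532.4 -11.4 156.2] tcp deck [-60.6   0.6  19.3] F [ 6.2 -2.2 22.6] M [-0.2  -2.61 -0.08] op 8.6 approach [ 0.053 -0.01  -0.999] jaw [0.995 0.089 0.051]
y 10 30 -68:26.3 -56:4.1 -52:4.3 -50:4.2 -46:4.0 -44:4.2 -40:4.1 -38:4.1 -34:4.1 -32:4.1 -28:4.1 -26:4.1 -22:4.1 -20:4.2 -16:4.2 -14:4.2 -10:4.2 -8:4.1 -4:4.1 -2:4.2 2:13.1 4:13.9 8:13.9 10:13.9 14:14.0 16:14.0 20:14.0 22:14.0 26:14.0 28:13.9 32:14.0 34:14.0 38:14.0 40:13.9 44:13.9 46:13.9 50:13.9 52:14.1 56:14.1 58:14.7
y 48 66 -82:0.1 -80:0.1 -76:0.2 -74:0.1 -70:0.1 -56:4.3 -52:4.0 -50:4.1 -46:4.0 -44:4.0 -40:4.1 -38:4.1 -34:4.2 -32:4.2 -28:4.1 -26:4.2 -22:4.0 -20:4.0 -16:4.1 -14:4.2 -10:4.2 -8:4.2 -4:4.0 -2:4.0 2:13.1 4:14.1 8:14.0 10:14.1 14:14.0 16:14.1 20:14.1 22:14.2 26:14.1 28:14.1 32:14.1 34:14.1 38:14.1 40:14.1 44:14.1 46:14.1 50:14.1 52:13.8
[ 0.004 -0.157  0.988] [ 0.014 -0.987 -0.157]
```

>>> jog_arm([
  [0,1.5,3,0,-1],
  [0,0.6,6,0,-1],
  [0,0.1,9,0,-1],
  [0,-0.4,12,0,-1],
  [0,-0.9,15,0,-1],
  [0,-1.3,18,0,-1],
  [0,-1.8,21,0,-1],
  [0,-2.3,24,0,-1],
  [0,-2.7,27,0,-1],
  [0,-3.2,30,0,-1],
  [0,-3.7,33,0,-1],
  [0,-4.2,36,0,-1],
  [0,-4.6,39,0,-1],
  [0,-5.1,42,0,-1],
  [0,-5.6,45,0,-1],
  [0,-5.6,45,0,-1],
])

```text
clock: 16.5
position: [571.0, -8.4, 165.1]
tool_rot: [0.528, -0.515, 0.463, -0.492]
wrist_force: [-18.8, -2.5, 20.7]
opening: 8.8
```

```bash
python3 -c "
from fp import *
c,L,A=prof('w12');save(c,'g.png')
p,Rm,s=tool();print((EX@Rm).round(3),(EZ@Rm).round(3))
k=(abs(L[...,0]+15)<5)&(L[...,1]>40)&(L[...,1]<90)&(abs(L[...,2]-5)<2.5);print(np.percentile(L[...,1][k],[98,100]))"
```

```text
t 16.5 tcp [571.   -8.4 165.1] tcp deck [-20.9   0.2  19.9] F [-18.8  -2.5  20.7] M [-0.18  2.57  0.02] op 8.8 approach [ 0.043 -0.014 -0.999] jaw [0.995 0.089 0.041]
y 10 30 -28:27.1 -16:5.0 -14:4.8 -10:4.7 -8:4.7 -4:4.6 -2:4.6 2:13.9 4:14.0 8:14.1 10:13.9 14:14.1 16:14.0 20:14.1 22:14.1 26:14.0 28:14.0 32:14.0 34:14.1 38:14.0 40:14.0 44:14.0 46:14.0 50:14.0 52:14.2 56:14.1 58:18.7
y 48 66 -82:0.1 -80:0.1 -76:0.0 -74:0.1 -70:0.1 -68:0.1 -64:0.2 -62:0.1 -58:0.1 -56:0.1 -52:0.1 -50:0.1 -46:0.2 -44:0.1 -40:0.1 -38:0.1 -34:0.1 -32:0.2 -16:4.9 -14:4.5 -10:4.6 -8:4.6 -4:4.6 -2:4.5 2:13.9 4:14.0 8:14.1 10:14.1 14:14.1 16:14.1 20:14.0 22:14.0 26:14.1 28:14.2 32:14.0 34:14.0 38:14.2 40:14.0 44:14.2 46:14.1 50:14.2 52:14.1 56:14.2 58:18.2
[ 0.005 -0.167  0.986] [ 0.017 -0.986 -0.167]
[70.64099606 71.10616081]
```

View pics/g.png

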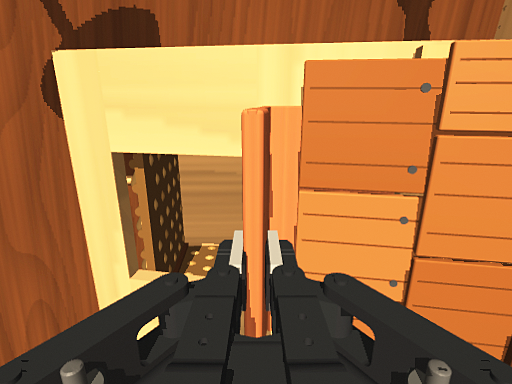

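The flange is under the shingles with its nose at about +48 to +50, and its +y end is at 70.6, so it's centred. The shingle tops are unchanged at 14 mm. Next is a small push to meet the batten, then a flat press.

>>> jog_arm([
  [0,1,4,0,-1],
  [0,0.8,8,0,-1],
  [0,0.5,11,0,-1],
  [0,0.5,11,0,-1],
  [0,2,8,0,-1],
  [0,4,4,0,-1],
  [0,5,1,0,-1],
  [0,5,1,0,-1],
])

```text
clock: 17.55
position: [571.6, -8.5, 164.6]
tool_rot: [0.528, -0.515, 0.461, -0.493]
wrist_force: [-15.7, -1.8, 35.2]
opening: 8.1
```

```bash
python3 -c "
from fp import *
c,L,A=prof('w13')
p,Rm,s=tool();print((EX@Rm).round(3),(EZ@Rm).round(3))
for y0 in (15,40,60):
    k=(abs(L[...,1]-y0)<8)&(L[...,2]>30)&(L[...,2]<52)&(abs(L[...,0]+17)<25);print(y0,k.sum(),np.percentile(L[...,0][k],[2,50,98]).round(1),np.percentile(L[...,2][k],[50,98]).round(1))
k=(abs(L[...,0]+10)<6)&(L[...,1]>40)&(L[...,1]<90)&(abs(L[...,2]-5)<2.5);print(np.percentile(L[...,1][k],[98,100]))"
```

```text
t 17.55 tcp [571.6  -8.5 164.6] tcp deck [-20.4   0.1  19.2] F [-15.7  -1.8  35.2] M [-0.26  1.57  0.  ] op 8.1 approach [ 0.045 -0.017 -0.999] jaw [0.995 0.089 0.043]
y 10 30 -28:26.6 -26:26.7 -16:7.0 -14:4.2 -10:4.2 -8:4.1 -4:4.2 -2:4.1 2:13.9 4:14.1 8:14.0 10:14.1 14:14.1 16:14.1 20:14.1 22:14.0 26:14.0 28:14.1 32:14.1 34:14.0 38:14.0 40:14.0 44:14.1 46:14.0 50:14.0 52:14.2 56:14.1 58:18.6
y 48 66 -82:0.1 -80:0.1 -76:0.1 -74:0.1 -70:0.1 -68:0.1 -64:0.1 -62:0.0 -58:0.1 -56:0.1 -52:0.1 -50:0.2 -46:0.0 -44:0.2 -40:0.2 -38:0.0 -34:0.1 -32:0.1 -16:5.6 -14:4.1 -10:4.2 -8:4.1 -4:4.1 -2:4.2 2:13.9 4:14.0 8:14.1 10:14.1 14:14.0 16:14.1 20:14.1 22:14.1 26:14.1 28:14.1 32:14.0 34:14.1 38:14.0 40:14.1 44:14.2 46:14.2 50:14.2 52:14.2 56:14.2 58:18.3
[ 0.006 -0.165  0.986] [ 0.02  -0.986 -0.165]
15 1845 [-33.2 -15.4   0.3] [45.2 51.3]
40 973 [-21.3 -15.8 -12.5] [45.7 47.2]
60 1127 [-21.1 -15.9 -12.6] [45.8 47.2]
[70.5493018  71.07417429]
```

```bash
python3 -c "
from h import *
s=telemetry.state();print(s['position'],s['wrist_force'],s['opening'],abs(s['joint_velocities']).max())
c=optics.capture('top');P=cloud(c);print([(k,[np.nanmedian(P[d['pixels']],0).round() for d in optics.trace('top',k)[:1]]) for k in ('offcut','hammer','try_square')])
print(order.close_job())"
```

```text
[571.63795298  -8.44294676 164.5774345 ] [-15.69313547  -2.04098863  35.17036066] 8.132245871419956 0.0030220385855995874
[('offcut', [array([504., 290.,   2.])]), ('hammer', [array([525., 538.,  21.])]), ('try_square', [array([ 519., -523.,    5.])])]
the job is handed in; nothing more can be done
None
```

The long copper flashing is home under the lowest shingles, still gripped and pressed onto the boards. I handed the job in at about 17.6 s, and the interface gave no verdict.

I gripped the strip by its hem and lifted it clear. I pressed its nose onto the bare boards until the flange swung flat to the 12° slope, then slid it into the slot until it stopped at the batten. The first slide met too much friction and let the heel rise, about 5° off the boards at worst. I pulled back a little while pressing, and the second slide went in flush.

Last checks, from the wrist camera and the force reading just before handing in:

| Check | Measured |
|---|---|
| Leading edge up the slope | about x = 50 mm (worked out from the hem at -17 mm) |
| Flange top | a steady 4.1 mm above the boards, so it lies flat |
| Left end of the strip | y ≈ 70.6 mm, so it is centred |
| Force at the wrist | about 35 N vertical |
| Finger opening | 8.1 mm, on the hem |
| Shingle tops | about 14 mm, unchanged in every close look |

- **Other items:** The offcut, hammer and try square were within about 10 mm of their first readings. I did not re-check the glue, cup, spool or spare shingles, but the arm did not work near them apart from the grasp, where the finger path was clear.
- **Right side:** The strip's right end was hidden in the wrist view, so its position follows from the 140 mm length. The right-hand shingle was mostly hidden in the final close looks.

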